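# Offer up the cast gear cover to the printer drive unit

## Task

Lift the blue cast cover plate out of its open mould and hold it level, hovering about a centimetre above the three brass bosses of the printer drive unit, with each of its three holes lined up with the threaded hole below, so that the screws could be started. Do not let the cover touch the drive unit and leave everything else on the bench where it is. Finish while still holding the cover there, steady in the gripper: do not put it down or let go.

Things in the scene. Friction and masses are not known exactly. Their poses are not given: they have to be found in the camera images.
- cover: BLUE cast plastic cover plate, about 0.2 kg (0.14 to 0.28): flat plate 120 (x) x 90 (y) x 6 mm, with one solid upright grip rib at its centre, 50 mm long along x, 24 mm wide along y, whose top is 40 mm above the underside (34 mm above the plate). It starts lying in the mould cavity, rib up. Origin: centre of the underside; z up, x towards the end that has the single hole. The centre of mass is within 1 mm of the rib's vertical centre line
- cover_hole0 (a point): centre of an about 12 mm through hole of the cover, at the underside, at (48, 0, 0) mm in the cover's frame; the single hole at one end
- cover_hole1 (a point): centre of an about 12 mm through hole of the cover, at the underside, at (-48, 33, 0) mm in the cover's frame; one of the pair at the other end
- cover_hole2 (a point): centre of an about 12 mm through hole of the cover, at the underside, at (-48, -33, 0) mm in the cover's frame; one of the pair at the other end
- mould: open aluminium mould block, 170 (x) x 140 (y) x 24 mm, fixed to the bench, which may stand left or right. Cavity open upward, 125 x 95 mm, 10 mm deep, floor 14 mm above the bench (2.5 mm play around the cover; the rim ends 4 mm above the top of the cover's plate). A dowel 10 mm across at each corner stands 6 mm above the rim. Origin: centre of the underside; the cover lies with its x axis nearly along the mould's x
- unit: printer drive unit on its side, fixed, on the other side of the bench from the mould: black base 250 (x) x 230 (y) x 20 mm, steel box 220 x 200 mm on it; its top (deck) is 80 mm above the bench. On the deck: three brass bosses 20 mm tall, gears up to 12 mm tall, and from x = 73 to 107 mm a black motor box and motor can up to 112 mm above the bench, the highest parts. Origin: centre of the underside; z up
- unit_boss0 (a point): centre of the top of a brass boss (18 mm across, threaded hole 7 mm) at (28, 0, 100) mm in the drive unit's frame; belongs under cover_hole0
- unit_boss1 (a point): centre of the top of a brass boss (18 mm across, threaded hole 7 mm) at (-68, 33, 100) mm in the drive unit's frame; belongs under cover_hole1
- unit_boss2 (a point): centre of the top of a brass boss (18 mm across, threaded hole 7 mm) at (-68, -33, 100) mm in the drive unit's frame; belongs under cover_hole2
- dish: small steel screw dish, 48 mm across, 14 mm high, standing on the deck of the drive unit near its -x, +y corner. Origin: centre of the underside
- gear: loose white spare gear, 32 mm across, 10 mm high, lying on the deck of the drive unit beside the bosses, on the -y side. Origin: centre of the underside
- old_cover: the old BLACK cover, same shape as the blue one, lying flat on the bench near its far edge; not to be used. Origin: centre of the underside
- mug: dark blue mug, 80 mm across, 95 mm high, near the far edge. Origin: centre of the underside
- screwdriver: red-handled screwdriver, 180 mm long, lying along x between mould and drive unit. Origin: on its axis line, underside
- brush: flat paint brush, 200 mm long, lying along x at the right side. Origin: on its axis line, underside
- spray: white spray bottle with blue collar, 80 mm across, 230 mm high, at the left side. Origin: centre of the underside
- solvent: red and steel can, 66 mm across, 150 mm high, at the right side. Origin: centre of the underside
Not all that is in view belongs to the job. There is more than one size of the cover; the job needs the middle-sized.

How it is judged (in metres and radians):
On the way, in this order (a step that is already met when the one before it is completed fails the run):
1. the blue cover is lifted clear of the mould cavity (at least 25 mm up), in the gripper (z of cover in the frame of mould above 0.039 m and contact force between cover and the fingers above 1 N and contact force between cover and mould below 0.1 N), for 0.2 s.
2. the cover hovers level and steady over the bosses, holes lined up (horizontal distance between cover_hole0 and unit_boss0 below 0.004 m and z of cover_hole0 in the frame of unit_boss0 between 0.004 and 0.022 m and horizontal distance between cover_hole1 and unit_boss1 below 0.004 m and z of cover_hole1 in the frame of unit_boss1 between 0.004 and 0.022 m and horizontal distance between cover_hole2 and unit_boss2 below 0.004 m and z of cover_hole2 in the frame of unit_boss2 between 0.004 and 0.022 m and angle between cover's own z axis and vertical below 0.07 rad and linear speed of cover below 0.02 m/s and contact force between cover and the fingers above 1 N and contact force between cover and unit below 0.1 N and contact force between cover and mould below 0.1 N), for 0.5 s.
At the end, for the whole second after the job is handed in: The gripper holds the blue cover still (slower than 20 mm/s), level within 0.07 rad, each of its three holes within 4 mm horizontally of its own boss and 4 to 22 mm above the boss top, touching neither the drive unit nor the mould (all of step 2); the arm keeps its last pose, push and grip.
It fails at once if the cover touches the drive unit (contact force between cover and unit above 1 N).
It fails at once if another thing on the bench is disturbed (moved more than 25 mm) (distance of any of dish, gear, old_cover, mug, screwdriver, brush, spray, solvent from where it was at the start of the episode above 0.025 m).
It also fails if it takes over 48 s, if anything falls off the work surface, if the arm or the gripper's body presses on something with over 40 N, if the wrist force passes 120 N, or if a joint passes its speed limit or range.

## Robot

A 6-joint arm with a two-finger parallel gripper is mounted at the origin on the work surface. World frame = base frame: x ahead of the robot, y to its left, z up, the work surface at z = 0. Lengths are in m, angles in degrees, forces in N, time in s.
With the tool pointing down it reaches from about 0.4 to 0.825 m from the base axis. Payload 7 kg.
Tool frame: the origin (TCP) lies midway between the tips of the shut fingers; the grasp point (between the pads) lies 19 mm behind it; z points along the fingers, y is the line along which they close (so a half turn about z gives the same grasp; the last joint's range is limited). The gripper opens to 88 mm and grips with 3 to 60 N. Pads are 19 mm wide; open, the fingers measure 130 mm over their backs; the gripper's body (78 mm by 193 mm) begins 47 mm behind the grasp point.
Start: joints at [81.824, 20.546, 0.682, 0, -70.136, -16.507], TCP at [0.282, 0.613, 0.227] pointing down, gripper open.
Joint ranges: [-176.03, 176.03], [-82.01, 121.73], [-58.28, 71.71], [-173.87, 95.51], [-174.79, -0.11], [-173.66, 173.66]. Speed limits (degrees/s): [136.94, 136.94, 172.46, 180, 180, 180].

## Interface

Orientations are given as [roll, pitch, yaw] about the fixed x, y, z axes, in that order (R = Rz(yaw) Ry(pitch) Rx(roll)).
In Python, from plant import r gives the robot as it stands. The module is installed in compiled form; this text tells all that it offers.
- The arm moves only by the tool play_rows, never from a script. Its argument "rows" is a list of rows, each an object with "slide": the shift along the tool's x, y, z as a fraction of full scale, a list of three; "delta_rot": the turn, a rotation vector about the tool's x, y, z as a fraction of full scale, a list of three; "fingers": the opening, from -1 (shut) to 1 (fully open). In form: [{"slide": [x, y, z], "delta_rot": [rx, ry, rz], "fingers": fingers}, ...]. A call has 1 to 8 rows; each row shifts and turns the commanded pose from where the row before left it, along the tool's axes as they then stand; what a row does not reach is not made up. Full scale, the value 1, is 0.15 m for a shift and 0.08 rad for a turn. A row lasts 1/8 s, in which the tool goes at most 62.5 mm and 10.7 degrees, less where a joint would pass 70% of its speed; a pose out of reach is approached as far as the arm can. A call with a number of a shift or a turn outside -1 to 1 is refused whole. A call with a gripper value outside its range is refused whole. The fingers move at their own pace and stop on an object; "squeeze" is the grip in N (left out, the last holds). Time passes only in rows, so rows that do not move let the fingers close. It gives the time, the measured TCP pose, the force, the opening and the grip force at its end, in the units of the state.
- r.get_state(): the state, without advancing time (a new reading comes with each control period).
- r.capture(name): name is "scene" or "top" or "wrist"; returns a dict with "image" (384x512x3 uint8, blue, green, red), "fx", "fy", "cx", "cy" (pixels), "distortion" ([k1, k2, p1, p2, k3] as OpenCV has them; the pictures are not rectified), "R" (3x3) and "t" (3): a world point X has camera coordinates R X + t; the wrist camera has in their place "T_tool_cam" (4x4, takes a point from camera to tool coordinates, whose origin is the TCP and whose axes are the flange's). Camera axes: x right, y down, z forward; pixel columns grow to the right and rows downward; lengths in m; the calibration is good to about 2 mm. A picture is of the moment at which its call begins: read the wrist's pose just before it. There is no depth.
- r.close_job(): hands the job in; it is judged then, once.
The state is a dict: "time_s": time; "joints": joint angles; "qd": joint speeds; "joint_torque": joint torques, N m; "tcp_pos": TCP position; "eef_rot": TCP orientation; "contact_force": force on the tool from outside, world axes, zero at the start; "moment": the same for the moment, N m; "gripper_width": finger opening in m; "gripper_force": force on a finger pad.
Only numpy, scipy, OpenCV 4.12 (cv2) and the standard library are available. Lean on these libraries where they do the work, as an engineer would, in place of code of your own. Each camera call takes 0.05 s, during which the arm holds its last target. There are 200 camera calls.

## Working session

There is one attempt and no reset: what is moved stays moved. The work goes in short steps, Python scripts to look and compute and a tool call to move; the robot and the scene stay as the last step left them, time stands still between calls to the robot, and variables do not carry over. Pictures are saved under pics/ and viewed, at most 10 in all, crops included, and the job is handed in when it is done.

Besides the shell and the picture viewer there is one more tool, called after "Call:" as name([rows], argument=value, ...), one row to a line, values as JSON. play_rows: Moves the arm, as the interface text tells. Shift numbers are shares of 0.15 m and turn numbers shares of 0.08 rad, none past 1 either way. Its arguments: {"type":"object","properties":{"rows":{"type":"array"},"squeeze":{"type":"number"}},"required":["rows"]}

```bash
mkdir -p pics; cat > h.py <<'E'
import numpy as np, cv2
from plant import r
from scipy.spatial.transform import Rotation as Ro
def K(c): return np.array([[c['fx'],0,c['cx']],[0,c['fy'],c['cy']],[0,0,1.]])
def cap(n,f=None):
    s=r.get_state(); c=r.capture(n)
    if 'R' in c: c['Rw']=np.array(c['R']).T; c['o']=-c['Rw']@np.array(c['t'])
    else:
        T=np.array(c['T_tool_cam']); Rt=Ro.from_euler('xyz',s['eef_rot'],degrees=True).as_matrix()
        c['Rw']=Rt@T[:3,:3]; c['o']=Rt@T[:3,3]+np.array(s['tcp_pos'])
    if f: cv2.imwrite('pics/'+f,c['image'])
    return c
def ray(c,px,z):
    p=cv2.undistortPoints(np.array(px,float).reshape(-1,1,2),K(c),np.array(c['distortion'],float))[:,0]
    d=np.c_[p,np.ones(len(p))]@c['Rw'].T
    return c['o']+d*((z-c['o'][2])/d[:,2])[:,None]
E
python3 - <<'E'
from h import *
a=cap('scene')['image'];b=cap('top','top0.png')['image'];w=cap('wrist')['image']
im=np.vstack([np.hstack([cv2.resize(a,(400,300)),cv2.resize(w,(400,300))])])
cv2.imwrite('pics/m0.png',im)
s=r.get_state();print(s)
E
```

```text
{'time_s': 0.15, 'joints': array([ 8.18262036e+01,  2.05814058e+01,  6.47310310e-01, -1.41484372e-02,
       -7.01370634e+01, -1.65054890e+01]), 'qd': array([-0.0040875 , -0.04988219,  0.20656443,  0.12467302, -0.0143209 ,
        0.04090884]), 'joint_torque': array([-7.06316405e-04, -5.83278787e+01,  2.93290168e+01,  7.00130135e+00,
        8.74492689e-03, -1.04176061e-04]), 'tcp_pos': array([0.28172755, 0.61299534, 0.22585752]), 'eef_rot': array([ 1.79927994e+02, -7.46425637e-03, -2.46840962e+01]), 'contact_force': array([ 0.6468528 , -0.89659139,  0.35774811]), 'moment': array([ 0.00338761, -0.02078248,  0.05090079]), 'gripper_force': 0.0, 'gripper_width': 0.08749286188080055}
```

View pics/top0.png

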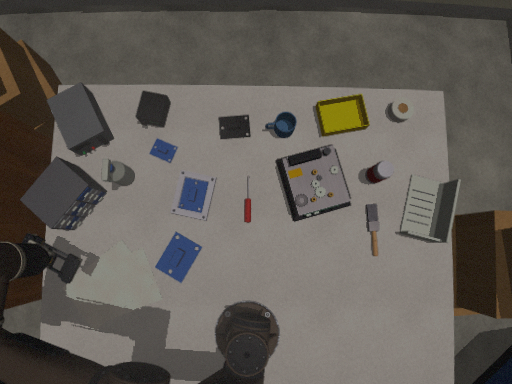

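View pics/m0.png

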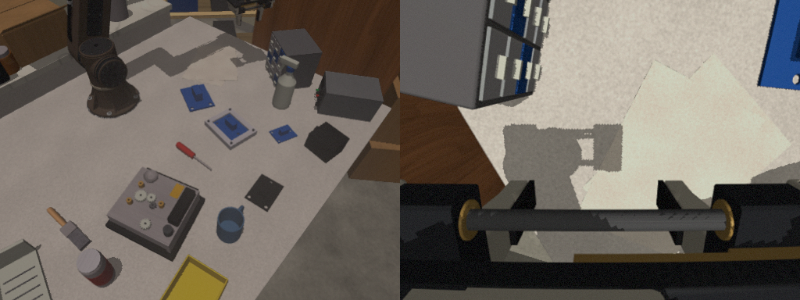

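The top view shows these candidates for the cover: the small blue plate at (163,150), the blue plate in the white-framed mould at (194,195), the large blue plate at (178,257) and the old black cover at (235,126). I choose (194,195). The drive unit is at (313,183).

```bash
python3 - <<'E'
from h import *
c=cap('top');im=c['image'];hsv=cv2.cvtColor(im,cv2.COLOR_BGR2HSV)
m=cv2.inRange(hsv,(105,120,60),(130,255,255))
n,l,st,ce=cv2.connectedComponentsWithStats(m)
for i in range(1,n):
    if st[i,4]>80:
        p=np.argwhere(l==i)[:,::-1].astype(float); W=ray(c,p,0.02)[:,:2].astype(np.float32)
        print(ce[i].round(),st[i,4],cv2.minAreaRect(W),W.mean(0))
# brass
m=cv2.inRange(hsv,(12,110,60),(28,255,255))[130:225,270:360]
n,l,st,ce=cv2.connectedComponentsWithStats(m)
for i in range(1,n):
    if st[i,4]>5: print('brass',(ce[i]+[270,130]).round(1),st[i,4],ray(c,[ce[i]+[270,130]],.1)[0].round(4))
w=cap('wrist');print(np.array(w['T_tool_cam']).round(3),w['fx'],w['cx'],w['cy'],w['distortion'])
x=np.vstack([im[150:240,150:240],im[135:225,270:360]]).reshape(2,90,90,3)
cv2.imwrite('pics/c.png',np.hstack([cv2.resize(x[0],(400,400),interpolation=2),cv2.resize(x[1],(400,400),interpolation=2)]))
E
```

```text
[163. 150.] 308 ((0.6917091608047485, 0.3383427858352661), (0.08645686507225037, 0.06389174610376358), 67.04219055175781) [0.692453   0.33964616]
[193. 195.] 610 ((0.5191591382026672, 0.2140573412179947), (0.08671325445175171, 0.11663790047168732), 79.35086822509766) [0.5192135  0.21392287]
[178. 257.] 1097 ((0.2835158109664917, 0.2636280357837677), (0.11221246421337128, 0.15147721767425537), 60.802886962890625) [0.282346  0.2645068]
brass [333.9 131.7] 93 [ 0.7541 -0.3114  0.1   ]
brass [294.8 172.7] 110 [ 0.597  -0.1653  0.1   ]
brass [314.3 171.6] 18 [ 0.6023 -0.2368  0.1   ]
brass [330.1 194.4] 16 [ 0.5192 -0.2937  0.1   ]
brass [313.2 199. ] 15 [ 0.5017 -0.2321  0.1   ]
[[ 0.    -0.957 -0.289  0.078]
 [ 1.     0.    -0.001  0.001]
 [ 0.001 -0.289  0.957 -0.158]
 [ 0.     0.     0.     1.   ]] 309.4640417046469 250.70428421524971 193.98012562984044 [-0.04349386  0.          0.          0.          0.        ]
```

View pics/c.png

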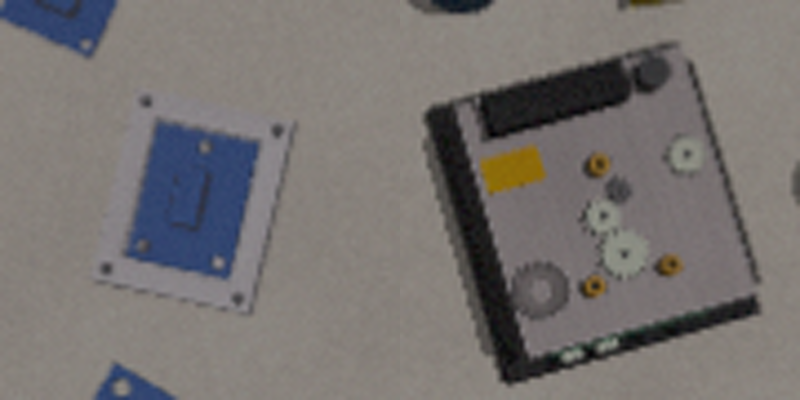

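The crop confirms it. The mould holds the middle-sized cover, with its single hole at about (204,147) and the pair at (142,245) and (218,262). The unit's bosses are at about (598,164), (594,287) and (670,265). I'll move to a viewing pose over the mould.

Call:
play_rows([
  {"slide": [0.25,0.235,0],"delta_rot": [0,0,0],"fingers": 0},
  {"slide": [0.25,0.235,0],"delta_rot": [0,0,0],"fingers": 0},
  {"slide": [0.25,0.235,0],"delta_rot": [0,0,0],"fingers": 0},
  {"slide": [0.25,0.235,0],"delta_rot": [0,0,0],"fingers": 0},
  {"slide": [0.25,0.235,0],"delta_rot": [0,0,0],"fingers": 0},
  {"slide": [0.25,0.235,0],"delta_rot": [0,0,0],"fingers": 0},
  {"slide": [0.25,0.235,0],"delta_rot": [0,0,0],"fingers": 0},
  {"slide": [0.25,0.235,0],"delta_rot": [0,0,0],"fingers": 0},
])

```text
time_s: 1.25
tcp_pos: [0.4371, 0.2302, 0.2268]
eef_rot: [-180.0, -0.0, -24.7]
contact_force: [0.9, 0.7, 0.0]
gripper_width: 0.0441
gripper_force: 0.0
```

Call:
play_rows([
  {"slide": [0,0,0],"delta_rot": [0,0,-1],"fingers": 0},
  {"slide": [0,0,0],"delta_rot": [0,0,-1],"fingers": 0},
  {"slide": [0,0,0],"delta_rot": [0,0,-1],"fingers": 0},
  {"slide": [0,0,0],"delta_rot": [0,0,0],"fingers": 0},
  {"slide": [0,0,0],"delta_rot": [0,0,0],"fingers": 0},
])

```text
time_s: 1.88
tcp_pos: [0.4366, 0.2318, 0.2266]
eef_rot: [180.0, 0.0, -11.0]
contact_force: [0.3, -0.3, -0.8]
gripper_width: 0.0439
gripper_force: 0.0
```

```bash
cat > m.py <<'E'
from h import *
def cover(c,ztop):
    hsv=cv2.cvtColor(c['image'],cv2.COLOR_BGR2HSV)
    m=cv2.inRange(hsv,(105,120,40),(130,255,255))
    n,l,st,ce=cv2.connectedComponentsWithStats(m)
    out=[]
    i=1+np.argmax(st[1:,4]); mm=(l==i).astype(np.uint8)*255
    cs,h=cv2.findContours(mm,cv2.RETR_CCOMP,cv2.CHAIN_APPROX_NONE)
    for k,q in enumerate(cs):
        a=cv2.contourArea(q)
        if a<25: continue
        M=cv2.moments(q); p=[M['m10']/M['m00'],M['m01']/M['m00']]
        out.append((h[0][k][3]>=0,a,np.round(p,1),ray(c,[p],ztop)[0].round(4)))
    W=ray(c,cs[np.argmax([len(q) for q in cs])].reshape(-1,2),ztop)[:,:2].astype(np.float32)
    return out,cv2.minAreaRect(W)
E
python3 - <<'E'
from m import *
c=cap('wrist','w1.png')
o,b=cover(c,.02)
for x in o: print(x)
print(b); s=r.get_state();print(s['tcp_pos'],s['eef_rot'],s['gripper_width'],s['time_s'])
E
```

```text
(np.False_, 8439.5, array([252.6,  94.1]), array([0.5196, 0.2133, 0.02  ]))
(np.True_, 89.5, array([280.3, 139.8]), array([0.4631, 0.1912, 0.02  ]))
(np.True_, 102.0, array([224.5, 139.5]), array([0.4759, 0.2553, 0.02  ]))
(np.True_, 109.0, array([252.6,  52.1]), array([0.5629, 0.205 , 0.02  ]))
((0.5161818265914917, 0.21389320492744446), (0.08952385932207108, 0.11962094157934189), 78.97443389892578)
[0.43664958 0.23182811 0.22656265] [-1.79997711e+02  1.34595486e-03 -1.10071478e+01] 0.04354582907333847 1.925
```

View pics/w1.png

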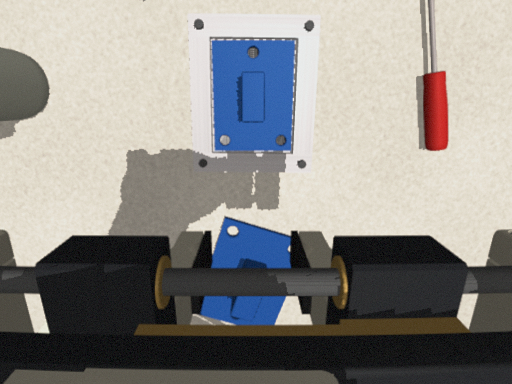

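The wrist view shows the blue plate at about (253,94) in the mould, with its holes at (252.6,52.1), (224.5,139.5) and (280.3,139.8). The cover centre is about (0.5162, 0.2140), yaw -11.05°. I'll approach now.

Call:
play_rows([
  {"slide": [0.272,0.008,0],"delta_rot": [0,0,0],"fingers": 0},
  {"slide": [0.272,0.008,0],"delta_rot": [0,0,0],"fingers": 0},
  {"slide": [0,0,0.35],"delta_rot": [0,0,0],"fingers": 0},
  {"slide": [0,0,0.35],"delta_rot": [0,0,0],"fingers": 0},
  {"slide": [0,0,0.3],"delta_rot": [0,0,0],"fingers": 0},
  {"slide": [0,0,0],"delta_rot": [0,0,0],"fingers": 0},
])

```text
time_s: 2.68
tcp_pos: [0.5143, 0.2123, 0.0735]
eef_rot: [179.7, 0.3, -11.0]
contact_force: [0.9, -0.2, 0.4]
gripper_width: 0.044
gripper_force: 0.0
```

```bash
python3 - <<'E'
from h import *
c=cap('wrist','w2.png')
s=r.get_state();print(s['tcp_pos'],s['eef_rot'],s['gripper_width'])
E
```

```text
[0.51600982 0.21353109 0.07606039] [ 1.79852104e+02  8.68517961e-02 -1.09450777e+01] 0.044377745170736824
```

View pics/w2.png

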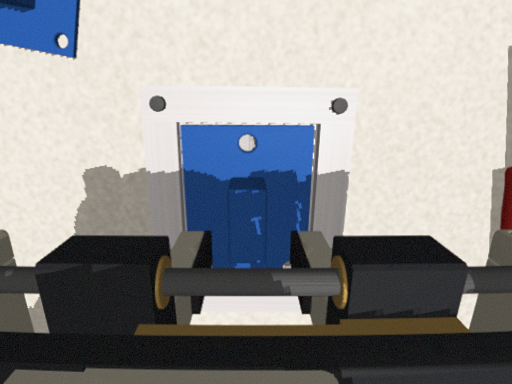

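The rib (columns 229–267) lies between the fingers (211–291), with the hole at (247,143). The alignment is good, so I'll descend and grip.

Call:
play_rows([
  {"slide": [0,0,0.2],"delta_rot": [0,0,0],"fingers": 0},
  {"slide": [0,0,0.12],"delta_rot": [0,0,0],"fingers": 0},
  {"slide": [0,0,0],"delta_rot": [0,0,0],"fingers": 0},
  {"slide": [0,0,0],"delta_rot": [0,0,0],"fingers": -1},
  {"slide": [0,0,0],"delta_rot": [0,0,0],"fingers": -1},
  {"slide": [0,0,0],"delta_rot": [0,0,0],"fingers": -1},
  {"slide": [0,0,0],"delta_rot": [0,0,0],"fingers": -1},
], squeeze=30)

```text
time_s: 3.6
tcp_pos: [0.5169, 0.2143, 0.0298]
eef_rot: [-179.9, -0.1, -10.9]
contact_force: [-1.9, -0.5, 7.0]
gripper_width: 0.0239
gripper_force: 30.0
```

Call:
play_rows([
  {"slide": [0,0,-0.05],"delta_rot": [0,0,0],"fingers": -1},
  {"slide": [0,0,-0.1],"delta_rot": [0,0,0],"fingers": -1},
  {"slide": [0,0,-0.2],"delta_rot": [0,0,0],"fingers": -1},
  {"slide": [0,0,-0.3],"delta_rot": [0,0,0],"fingers": -1},
  {"slide": [0,0,-0.3],"delta_rot": [0,0,0],"fingers": -1},
  {"slide": [0,0,-0.3],"delta_rot": [0,0,0],"fingers": -1},
  {"slide": [0,0,-0.2],"delta_rot": [0,0,0],"fingers": -1},
  {"slide": [0,0,0],"delta_rot": [0,0,0],"fingers": -1},
])

```text
time_s: 4.6
tcp_pos: [0.5173, 0.2145, 0.2497]
eef_rot: [-179.8, -0.2, -10.9]
contact_force: [0.1, 0.5, -2.7]
gripper_width: 0.0239
gripper_force: 30.0
```

```bash
python3 - <<'E'
from h import *
c=cap('wrist','w3.png')
s=r.get_state();print(s['tcp_pos'],s['eef_rot'],s['gripper_width'],s['contact_force'],s['moment'])
E
```

```text
[0.51634716 0.21410533 0.247507  ] [-1.79870584e+02 -6.97509757e-02 -1.09410964e+01] 0.023618537440633722 [-0.19958045  0.4086844  -3.50922059] [-0.06839635  0.06130708 -0.069205  ]
```

View pics/w3.png

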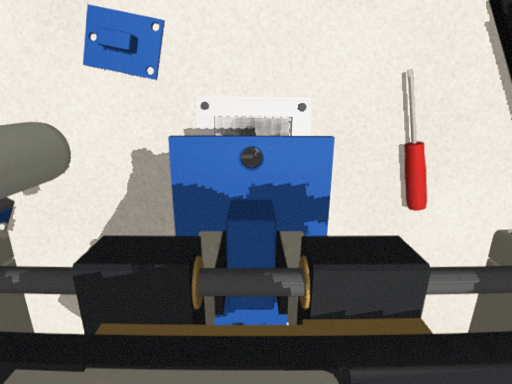

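The cover is held, with hole0 at (251,157) and the front plate edge at row 136. The mould behind it is empty. Next I'll go to a viewing pose for the unit.

Call:
play_rows([
  {"slide": [0.02,0.2,-0.02],"delta_rot": [0,0,0],"fingers": -1},
  {"slide": [0.02,0.37,-0.03],"delta_rot": [0,0,0],"fingers": -1},
  {"slide": [0.02,0.37,-0.03],"delta_rot": [0,0,0],"fingers": -1},
  {"slide": [0.02,0.37,-0.03],"delta_rot": [0,0,0],"fingers": -1},
  {"slide": [0.02,0.37,-0.03],"delta_rot": [0,0,0],"fingers": -1},
  {"slide": [0.02,0.37,-0.03],"delta_rot": [0,0,0],"fingers": -1},
  {"slide": [0.02,0.37,-0.03],"delta_rot": [0,0,0],"fingers": -1},
  {"slide": [0.02,0.37,0],"delta_rot": [0,0,0],"fingers": -1},
])

```text
time_s: 5.65
tcp_pos: [0.4594, -0.203, 0.2754]
eef_rot: [-180.0, 0.1, -10.9]
contact_force: [1.3, 0.4, -2.5]
gripper_width: 0.0237
gripper_force: 30.0
```

Call:
play_rows([
  {"slide": [0.02,0.37,0],"delta_rot": [0,0,0],"fingers": -1},
  {"slide": [0.013,0.157,0],"delta_rot": [0,0,0],"fingers": -1},
  {"slide": [0,0,0],"delta_rot": [0,0,-0.975],"fingers": -1},
  {"slide": [0,0,0],"delta_rot": [0,0,-0.975],"fingers": -1},
  {"slide": [0,0,0],"delta_rot": [0,0,-0.975],"fingers": -1},
  {"slide": [0,0,0],"delta_rot": [0,0,-0.975],"fingers": -1},
  {"slide": [0,0,0],"delta_rot": [0,0,-0.975],"fingers": -1},
  {"slide": [0,0,0],"delta_rot": [0,0,-0.975],"fingers": -1},
])

```text
time_s: 6.65
tcp_pos: [0.4495, -0.2797, 0.2746]
eef_rot: [-179.9, 0.1, 16.0]
contact_force: [-0.9, -0.4, -2.7]
gripper_width: 0.024
gripper_force: 30.0
```

Call:
play_rows([
  {"slide": [0,0,0],"delta_rot": [0,0,0],"fingers": -1},
  {"slide": [0,0,0],"delta_rot": [0,0,0],"fingers": -1},
  {"slide": [0,0,0],"delta_rot": [0,0,0],"fingers": -1},
])

```text
time_s: 7.02
tcp_pos: [0.4503, -0.28, 0.2758]
eef_rot: [-180.0, 0.0, 15.8]
contact_force: [0.0, 0.3, -2.4]
gripper_width: 0.0238
gripper_force: 30.0
```

```bash
python3 - <<'E'
from h import *
c=cap('wrist','w4.png')
s=r.get_state();print(s['tcp_pos'],s['eef_rot'],s['gripper_width'])
hsv=cv2.cvtColor(c['image'],cv2.COLOR_BGR2HSV)
m=cv2.inRange(hsv,(10,110,60),(30,255,255))[:200]
cs,_=cv2.findContours(m,cv2.RETR_EXTERNAL,cv2.CHAIN_APPROX_NONE)
for q in cs:
    if cv2.contourArea(q)>40:
        (x,y),rad=cv2.minEnclosingCircle(q); M=cv2.moments(q);p=[M['m10']/M['m00'],M['m01']/M['m00']]
        print(cv2.contourArea(q),np.round([x,y,rad,*p],1),ray(c,[p,(x,y)],.1).round(4).tolist())
E
```

```text
[ 0.45031809 -0.28000746  0.27587444] [-1.79987096e+02  1.80369783e-02  1.58388570e+01] 0.023649060547570752
196.5 [283.9 118.1   8.5 283.8 118.3] [[0.5173, -0.2969, 0.1], [0.5176, -0.2969, 0.1]]
194.0 [222.3 119.1   8.3 222.2 119. ] [[0.4989, -0.2347, 0.1], [0.4988, -0.2348, 0.1]]
272.0 [252.   20.5  10.7 252.1  20.4] [[0.5983, -0.2391, 0.1], [0.5982, -0.239, 0.1]]
1050.0 [185.5  10.5  26.7 185.9  11. ] [[0.5892, -0.1748, 0.1], [0.5895, -0.1744, 0.1]]
```

View pics/w4.png

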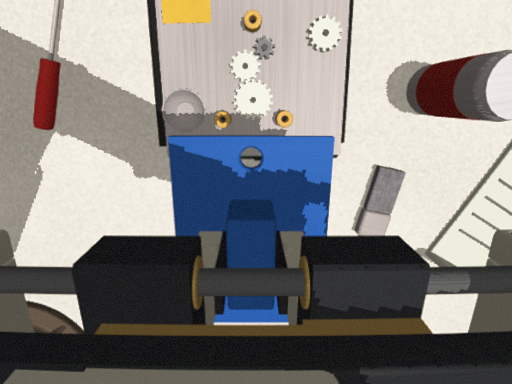

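The bosses are at (284,118), (222,119) and (252,20), and the held cover's hole0 is at (251,157). I'll measure the thread centres and the cover's pose in the tool frame.

```bash
cat > fin.py <<'E'
from h import *
def meas(c):
    s=r.get_state(); im=c['image']; Rt=Ro.from_euler('xyz',s['eef_rot'],degrees=True).as_matrix(); tp=np.array(s['tcp_pos'])
    hsv=cv2.cvtColor(im,cv2.COLOR_BGR2HSV)
    m=cv2.inRange(hsv,(105,120,30),(130,255,255)); m[:125]=0; m[232:]=0
    ed=[]
    rows=np.arange(145,225,2); L=[(np.where(m[y])[0]) for y in rows]
    # plate edges: left, right, front
    xl=np.array([l.min() for l in L])-.5; xr=np.array([l.max() for l in L])+.5
    cols=np.arange(180,325,3); yt=np.array([np.where(m[:,x])[0].min() for x in cols])-.5
    tool=lambda px:(ray(c,px,tp[2]-.0095)-tp)@Rt
    F=tool(np.c_[cols,yt]);A=tool(np.c_[xl,rows]);B=tool(np.c_[xr,rows])
    print('front x mean',F[:,0].mean(),'slope',np.polyfit(F[:,1],F[:,0],1)[0],'left y',A[:,1].mean(),np.polyfit(A[:,0],A[:,1],1)[0],'right y',B[:,1].mean(),np.polyfit(B[:,0],B[:,1],1)[0])
    h=(m==0).astype(np.uint8); n,l,st,ce=cv2.connectedComponentsWithStats(h[140:180,230:275])
    for i in range(1,n):
        if 100<st[i,4]<1200: print('hole0 px',ce[i]+[230,140],st[i,4],'tool',tool([ce[i]+[230,140]])[0])
def bosses(c):
    im=cv2.resize(c['image'],None,fx=8,fy=8,interpolation=cv2.INTER_CUBIC)[:1080]
    hsv=cv2.cvtColor(im,cv2.COLOR_BGR2HSV); m=cv2.inRange(hsv,(8,110,70),(32,255,255))
    cs,h=cv2.findContours(m,cv2.RETR_CCOMP,cv2.CHAIN_APPROX_NONE); o=[]
    for q,k in zip(cs,h[0]):
        if k[3]>=0 and cv2.contourArea(q)>500 :
            M=cv2.moments(q);p=np.array([M['m10'],M['m01']])/M['m00']; p=(p+.5)/8-.5
            o.append(ray(c,[p],.1)[0]);print('thread',p.round(2),cv2.contourArea(q)/64,o[-1].round(4))
    return o
E
python3 - <<'E'
from fin import *
c=cap('wrist');meas(c);bosses(c)
E
```

```text
front x mean 0.059597929700938836 slope 6.717223707238831e-06 left y -0.044530744622462745 -0.00694845171406844 right y 0.044347917481964726 0.009157060983379938
hole0 px [250.72413793 156.99712644] 348 tool [ 4.79354850e-02 -9.64839391e-05  9.49256386e-03]
thread [222.42 118.73] 19.0390625 [ 0.4993 -0.2348  0.1   ]
thread [283.81 118.27] 17.7578125 [ 0.5174 -0.2969  0.1   ]
thread [252.33  20.72] 12.8515625 [ 0.5982 -0.2394  0.1   ]
```

The cover sits centred and aligned in the tool, within about 0.5 mm. The boss pattern centre is about (0.5545, -0.252) with yaw about 16.2°. I'll go above it and down part of the way.

Call:
play_rows([
  {"slide": [0.24,0.003,0],"delta_rot": [0,0,-0.076],"fingers": -1},
  {"slide": [0.24,0.003,0],"delta_rot": [0,0,0],"fingers": -1},
  {"slide": [0.24,0.004,0],"delta_rot": [0,0,0],"fingers": -1},
  {"slide": [0,0,0.24],"delta_rot": [0,0,0],"fingers": -1},
  {"slide": [0,0,0.24],"delta_rot": [0,0,0],"fingers": -1},
  {"slide": [0,0,0.24],"delta_rot": [0,0,0],"fingers": -1},
  {"slide": [0,0,0],"delta_rot": [0,0,0],"fingers": -1},
  {"slide": [0,0,0],"delta_rot": [0,0,0],"fingers": -1},
])

```text
time_s: 8.12
tcp_pos: [0.5555, -0.2519, 0.1696]
eef_rot: [179.9, -0.1, 16.2]
contact_force: [0.6, -0.4, -2.7]
gripper_width: 0.0238
gripper_force: 30.0
```

```bash
python3 - <<'E'
from fin import *
c=cap('wrist');s=r.get_state();print(s['tcp_pos'],s['eef_rot']);meas(c)
x=c['image'][120:200,200:300]
t=cap('top')['image'][135:225,270:360]
cv2.imwrite('pics/w5.png',np.hstack([cv2.resize(c['image'],(400,300)),cv2.resize(x,(375,300),interpolation=2)]))
cv2.imwrite('pics/t5.png',t)
E
```

```text
[ 0.55582552 -0.2519106   0.17007239] [ 1.79903840e+02 -1.32410391e-01  1.62475576e+01]
front x mean 0.059387124091618754 slope -0.0007570181842690018 left y -0.04472599700129724 -0.0013185534381666927 right y 0.04422799422192891 0.004778973553031647
hole0 px [250.72413793 156.90229885] 348 tool [ 0.04781362 -0.00016843  0.00961025]
```

View pics/w5.png

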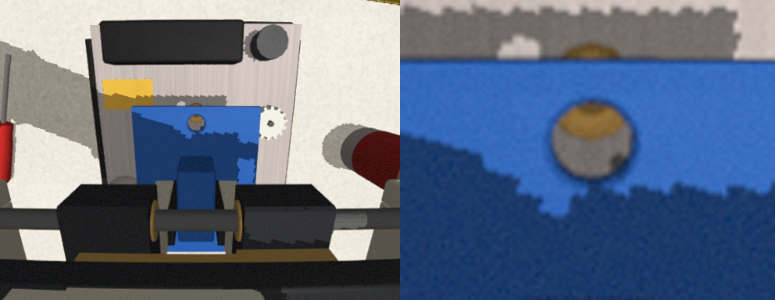

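Through hole0 I can see boss0's brass, centred laterally. Its near rim at row ~156 puts the boss 47–48 mm ahead of the tool, so it is aligned within about 1 mm. I'll descend to hover.

Call:
play_rows([
  {"slide": [0,0.003,0.08],"delta_rot": [0,0,0],"fingers": -1},
  {"slide": [0,0,0.08],"delta_rot": [0,0,0],"fingers": -1},
  {"slide": [0,0,0.07],"delta_rot": [0,0,0],"fingers": -1},
  {"slide": [0,0,0.045],"delta_rot": [0,0,0],"fingers": -1},
  {"slide": [0,0,0],"delta_rot": [0,0,0],"fingers": -1},
  {"slide": [0,0,0],"delta_rot": [0,0,0],"fingers": -1},
  {"slide": [0,0,0],"delta_rot": [0,0,0],"fingers": -1},
  {"slide": [0,0,0],"delta_rot": [0,0,0],"fingers": -1},
])

```text
time_s: 9.22
tcp_pos: [0.5549, -0.252, 0.1272]
eef_rot: [180.0, -0.0, 16.2]
contact_force: [0.4, 0.8, -2.6]
gripper_width: 0.024
gripper_force: 30.0
```

```bash
python3 - <<'E'
from fin import *
c=cap('wrist');s=r.get_state();print(s['tcp_pos'],s['eef_rot']);meas(c)
x=c['image'][130:190,210:290]
t=cap('top');
R=Ro.from_euler('xyz',s['eef_rot'],degrees=True).as_matrix()
P=np.array([[.048,0],[-.048,.033],[-.048,-.033]]);W=np.c_[P[:,0],-P[:,1],np.full(3,.0095)]@R.T+s['tcp_pos']
print(W.round(4).tolist(),cv2.projectPoints(W,cv2.Rodrigues(np.array(t['R']))[0],np.array(t['t']),K(t),np.array(t['distortion']))[0][:,0].round(1).tolist())
cv2.imwrite('pics/w6.png',np.hstack([cv2.resize(x,(400,300),interpolation=2),cv2.resize(t['image'][150:215,290:350],(360,300),interpolation=2)]))
E
```

```text
[ 0.55483849 -0.25196719  0.12708237] [ 1.79989905e+02 -2.35820454e-02  1.62304840e+01]
front x mean 0.059705812057738214 slope 0.00016298599122694515 left y -0.044782995976358556 -0.00028567822658359123 right y 0.044728258841928235 0.0025690827118779918
hole0 px [250.5890411  156.91506849] 365 tool [ 0.04807492 -0.00010814  0.00951977]
[[0.6009, -0.2386, 0.1176], [0.4995, -0.2337, 0.1176], [0.518, -0.2971, 0.1176]] [[315.6, 171.2], [314.5, 199.1], [332.0, 194.3]]
```

View pics/w6.png

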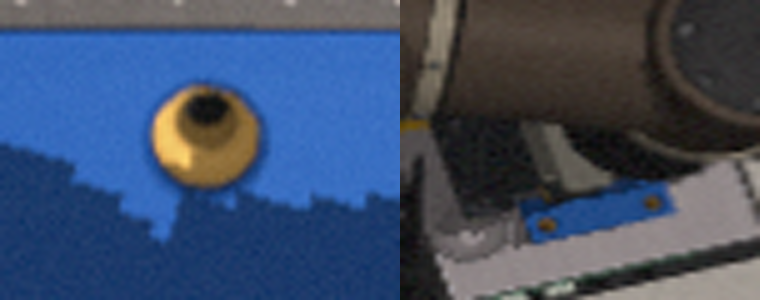

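Through hole0 the threaded bore is at crop (208,108), which after parallax correction is within about 1 mm of the hole centre. The top view shows brass centred in both pair holes, at (547,225) and (652,203). The hover was held for over 0.5 s, so I'm handing the job in.

```bash
python3 -c "
from plant import r
print(r.close_job())"
```

```text
the job is handed in; nothing more can be done
None
```

I handed the job in with the blue cover held level and steady about 11 mm above the three bosses, each hole within about 1–2 mm of its threaded hole by camera measurement; the hand-in gave no verdict.

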